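# Punch the drill spot on a bracket blank

### The arm

A 7-joint arm with a two-finger parallel gripper is mounted at the origin on a cart in front of the work surface, level with it; the furniture and walls round the work are solid. World frame = base frame: x ahead of the robot, y to its left, z up, the work surface at z = 0. Lengths are in m, angles in rad, forces in N, time in s.
With the tool pointing down it reaches from about 0.4 to 0.85 m from the base axis. Payload 4.5 kg.
Tool frame: the origin (TCP) lies on the centre line of the jaws, within the pads' length; the fingertips stand 8 mm ahead of it and the grasp point (between the pads) lies 11 mm behind it; z points along the fingers, x is the direction in which the jaws open and shut, and the axes are right-handed (so a half turn about z gives the same grasp; the last joint's range is limited). The gripper opens to 88 mm and grips with 3 to 60 N. Pads are 18 mm wide; open, the fingers measure 123 mm over their backs; the gripper's body (75 mm by 187 mm) begins 45 mm behind the grasp point.
Start: joints at [-1.094, 0.689, -0.195, 1.565, 0.157, 0.902, -0.215], TCP at [0.268, 0.565, 0.247] pointing down, gripper open.
Joint ranges: [-3.01, 3.01], [-0.46, 2.08], [-1.47, 1.51], [0.13, 2.56], [-1, 4.14], [0.04, 2.09], [-2.66, 2.66]. Speed limits (rad/s): [2.57, 2.57, 3.14, 3.14, 3.14, 3.14, 3.14].

### API

Orientations are given as a unit quaternion [x, y, z, w].
In Python, from plant import r gives the robot as it stands.
- The arm moves only by the shell command python3 -m pendant 'ROWS' [FORCE]. ROWS is JSON, a list of rows, each a list of 3 entries, a list of its own where there are three numbers: the turn, a rotation vector about the tool's x, y, z in rad, then the shift along the tool's x, y, z in m, then the opening, from 0 (shut) to 1 (fully open). In form: [[[wx, wy, wz], [tx, ty, tz], claw], ...]. A call has 1 to 10 rows; each row is the pose to reach, as a shift and turn from the pose commanded when the call began, along the tool's axes at that moment; what a row does not reach only later rows make up. A row lasts 1/10 s, in which the tool goes at most 50 mm and 8.59 degrees, less where a joint would pass 70% of its speed; a pose out of reach is approached as far as the arm can. A call with a gripper value outside its range is refused whole. The fingers move at their own pace and stop on an object; FORCE is the grip in N (left out, the last holds). Time passes only in rows, so rows that repeat a pose let the fingers close. It gives the time, the measured TCP pose, the force and the opening at its end, in the units of the state.
- r.get_state(): the state, without advancing time (a new reading comes with each control period).
- r.snapshot(name): name is "scene" or "top" or "wrist"; returns a dict with "image" (400x640x3 uint8, red, green, blue), "mtx" (3x3 intrinsics, pixels), "dist" ([k1, k2, p1, p2, k3] as OpenCV has them; the pictures are not rectified), "R" (3x3) and "t" (3): a world point X has camera coordinates R X + t; the wrist camera has in their place "T_tool_cam" (4x4, takes a point from camera to tool coordinates, whose origin is the TCP and whose axes are the tool frame's). Camera axes: x right, y down, z forward; pixel columns grow to the right and rows downward; lengths in m; the calibration is good to about 2 mm. A picture is of the moment at which its call begins: read the wrist's pose just before it. There is no depth.
- r.finish_job(): hands the job in, once; it reports no verdict.
The state is a dict: "clock": time; "q": joint angles; "qd": joint speeds; "joint_torque": joint torques, N m; "tool_pos": TCP position; "eef_rot": TCP orientation; "contact_force": force on the tool from outside, world axes, zero at the start; "moment": the same for the moment, N m; "opening": opening from 0.0 (shut) to 1.0 (fully open).
Only numpy, scipy, OpenCV 4.12 (cv2) and the standard library are available. Lean on these libraries where they do the work, as an engineer would, in place of code of your own. Each camera call takes 0.05 s, during which the arm holds its last target. There are 200 camera calls.

### The job

Take the red automatic centre punch out of its grey holder, set its point on the inked cross of the clamped metal bracket blank and, holding it upright, press straight down just until its hidden spring snaps, without driving it hard against its stop and without firing it anywhere but inside the inked ring. Then stand the punch back in its holder, fully seated, and let go; leave the other kitchen things where they are.

Things in the scene. Friction and masses are not known exactly. Their poses are not given: they have to be found in the camera images.
- punch_grip (a point): Loose red automatic centre punch, 132 mm long, 0.19 kg, upright in its holder, point down. This point: on its axis, middle of the round grip (20 mm diameter, 30 mm below to 31 mm above it; steel cap to 35 mm above). Collar (32 mm wide) under the grip, its underside 35 mm below this point; then a 14 mm sleeve to 66 mm below. Axis z: up along the tool.
- punch: The same punch; origin 97 mm below punch_grip on its axis. The sprung point (8 mm pin, 3.6 mm at its end) sticks out of the sleeve by 11 to 31 mm, a hidden setting that differs each time: its end is 77 to 97 mm below punch_grip. It springs out again after each press.
- punch_sleeve (a point): Lower end of the punch's sleeve, on its axis, 66 mm below punch_grip. As the punch is pressed down after first touch, the push starts at about 4 N, climbs to 11 or 12 N within 6 mm, then the spring snaps and it drops to about 4 to 5 N by 8.5 mm (fired); soon after comes the hard stop, and the push climbs by about 4 N per mm. Over 24 N is too hard.
- mark (a point): Centre of the inked cross with its ring (12 mm across) on the upper face of the aluminium bracket blank (44 x 140 x 6 mm), the spot to punch. The blank's top is 28 mm above the worktop. x axis across the blank, y along it; the two drilled 8 mm holes lie 40 and 72 mm from the cross along +y.
- jig: Fixed light wooden marking block, 92 x 172 x 22 mm (long along its y axis), with the blank clamped on it by two dark straps at its ends (screw heads up to 39 mm above the worktop). Origin: centre of its underside on the worktop. The cross lies at y = -32 mm in its frame.
- holder_mouth (a point): Centre of the hole's mouth in the top of the fixed grey holder (60 x 60 mm, 64 mm high, on a 76 mm square rubber foot). The hole runs straight down through it, 18 mm in diameter with a 3 mm chamfer; seated, the punch's collar lies on this top, so that punch_grip is 35 mm above this point.
- mug_spare: Patterned white mug, 92 x 127 x 95 mm, bystander. Origin: centre of its underside.
- salt_shaker: Grey salt shaker, 44 mm wide, 90 mm high, bystander. Origin: centre of its underside.
- pepper_mill: Wooden pepper mill, 58 mm wide, 170 mm high, bystander. Origin: centre of its underside.
Mind the look-alikes: they are no part of the job. What is shaped like the part that bears holder_mouth but turquoise is not meant.

How it is judged:
By the outcome, as a careful person would: the job done as asked, in the order asked, and still so for the second after the job is handed in, with the robot touching nothing.
It also fails if it takes over 72 s, if anything falls off the work surface, if the arm or the gripper's body presses on something with over 40 N, if the wrist force passes 120 N, or if a joint passes its speed limit or range.

## Working session

There is one attempt and no reset: what is moved stays moved. The work goes in short steps, Python scripts to look and compute and a shell command to move; the robot and the scene stay as the last step left them, time stands still between calls to the robot, and variables do not carry over. Pictures are saved under pics/ and viewed, about 8 in all and at most 12, crops included, and the job is handed in when it is done.

```bash
mkdir -p pics; ls; python3 - <<'E'
from plant import r
import cv2
s=r.get_state()
for k,v in s.items(): print(k,v)
for n in("scene","top"):
    d=r.snapshot(n); cv2.imwrite(f"pics/{n}0.png",d["image"][:,:,::-1]); print(n,d["mtx"],d["dist"],d["R"],d["t"])
E
```

```text
pics
clock 0.0
q [-1.09418238  0.68996376 -0.19451874  1.56635956  0.15726913  0.90247468
 -0.21514253]
qd [ 0.00085695  0.00241365 -0.0005375  -0.00209095  0.00087203  0.00171306
  0.00161581]
joint_torque [-6.38411802e-05 -5.27556002e+01 -1.26704168e+00 -1.53431243e+01
 -5.26683207e-02  6.58481134e-03  1.73536610e-04]
tool_pos [0.26757054 0.5641417  0.24591861]
eef_rot [ 8.45120390e-01  5.34575253e-01 -7.38610447e-04  5.29110755e-04]
contact_force [0.11099695 0.23465305 0.59790566]
moment [-0.03518527  0.01169603  0.01505089]
opening 0.9998151295463515
scene [[436.17444412   0.         313.3456227 ]
 [  0.         436.17444412 202.44899145]
 [  0.           0.           1.        ]] [-0.09576898  0.          0.          0.          0.        ] [[ 0.77356661 -0.63350857  0.01617378]
 [-0.43821267 -0.55318219 -0.70849074]
 [ 0.457782    0.54097722 -0.70553475]] [-0.40133576  0.3388588   0.61429277]
top [[495.08589625   0.         323.40276422]
 [  0.         495.08589625 192.82428534]
 [  0.           0.           1.        ]] [-0.06145958  0.          0.          0.          0.        ] [[-0.01215665 -0.99974039  0.01927096]
 [-0.98036077  0.00812276 -0.19704513]
 [ 0.19683744 -0.0212879  -0.980205  ]] [0.04525012 0.55984915 0.98429726]
```

View pics/scene0.png

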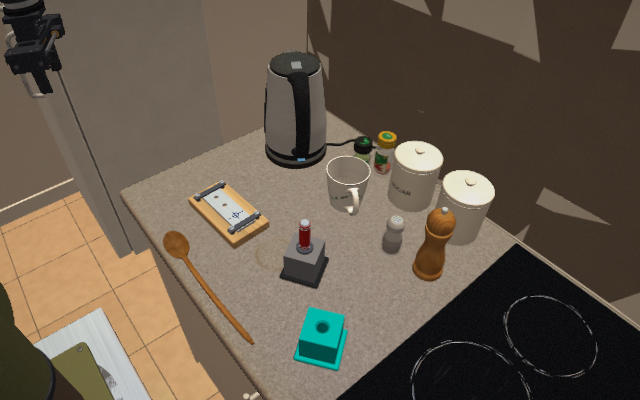

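View pics/top0.png

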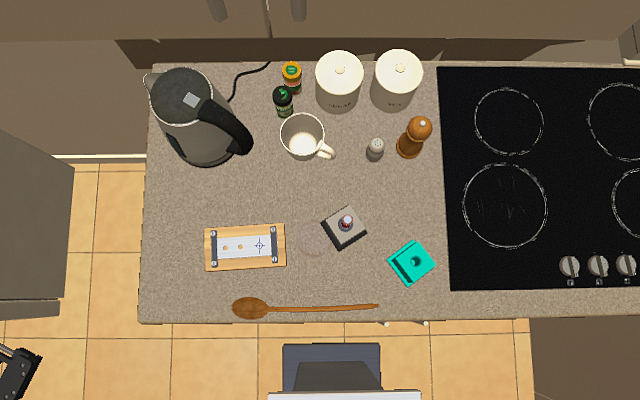

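The scene view shows the red punch in the grey holder at about (304,235) and the cross at (236,215). The top view shows the cap at (347,222), the cross at (260,245), the holes at (240,247) and (225,248), and the turquoise decoy at (411,263). Next I localise these.

```bash
cat > h.py <<'E'
import numpy as np, cv2
from scipy.spatial.transform import Rotation as Ro
from plant import r
def ray(d,px,T=None):
    u=cv2.undistortPoints(np.array([[px]],float),np.array(d["mtx"]),np.array(d["dist"]))[0,0]
    v=np.array([u[0],u[1],1.])
    if T is None: R=np.array(d["R"]);o=-R.T@np.array(d["t"]); return o,R.T@v
    return T[:3,3],T[:3,:3]@v
def plane(d,px,z,T=None):
    o,v=ray(d,px,T); return o+v*(z-o[2])/v[2]
def tri(a,b):
    (o,v),(p,w)=a,b
    s=np.linalg.lstsq(np.c_[v,-w],p-o,rcond=None)[0]
    A=o+v*s[0];B=p+w*s[1]; return (A+B)/2,np.linalg.norm(A-B)
def toolT():
    s=r.get_state();T=np.eye(4);T[:3,:3]=Ro.from_quat(s["eef_rot"]).as_matrix();T[:3,3]=s["tool_pos"];return T
def blob(m,near=None,amin=5):
    n,l,st,c=cv2.connectedComponentsWithStats(m.astype(np.uint8))
    return sorted([(int(st[i,4]),c[i].round(1).tolist(),st[i,:4].tolist()) for i in range(1,n) if st[i,4]>=amin],reverse=True)
E
python3 - <<'E'
from h import *
S=r.snapshot("scene");P=r.snapshot("top")
for d,n in((S,"s"),(P,"t")):
    im=d["image"].astype(int);m=(im[...,0]>90)&(im[...,1]<45)&(im[...,2]<50)
    print(n,blob(m)[:3])
    hsv=cv2.cvtColor(d["image"],cv2.COLOR_RGB2HSV); 
t=P["image"]
print("cross top",plane(P,(260,245.5),.028),"scene",plane(S,(236,215),.028))
print("holes",plane(P,(240,247),.028),plane(P,(225,248),.028))
print("cap top",plane(P,(347,221),.134),"scene cap",plane(S,(305,222),.134))
print("tri cap",tri(ray(P,(347,221)),ray(S,(305,222))))
print("jig corners",[plane(P,p,.022).round(3) for p in((204,228),(284,223),(286,265),(206,270))])
cs=cv2.resize(t[190:300,190:450],None,fx=3,fy=3,interpolation=cv2.INTER_CUBIC)
ss=cv2.resize(S["image"][170:290,180:350],None,fx=3,fy=3,interpolation=cv2.INTER_CUBIC)[:,:]
c=np.zeros((330+0,780,3),np.uint8);c[:]=cs
ss=np.pad(cv2.resize(ss,(382,270)),((0,0),(0,398),(0,0)))
cv2.imwrite("pics/c1.png",np.vstack([c,ss])[:,:,::-1])
E
```

```text
s [(12, [299.0, 235.5], [299, 230, 1, 12]), (7, [309.0, 236.0], [309, 233, 1, 7])]
t []
cross top [0.45355236 0.1740468  0.028     ] scene [0.45282906 0.17130999 0.028     ]
holes [0.45074494 0.21616807 0.028     ] [0.44888934 0.24775958 0.028     ]
cap top [ 0.48897882 -0.00337315  0.134     ] scene cap [ 0.4910872  -0.00807241  0.134     ]
tri cap (array([ 0.49131767, -0.00462369,  0.13021924]), np.float64(0.004062451140435094))
jig corners [array([0.492, 0.295, 0.022]), array([0.502, 0.124, 0.022]), array([0.413, 0.119, 0.022]), array([0.403, 0.288, 0.022])]
```

View pics/c1.png

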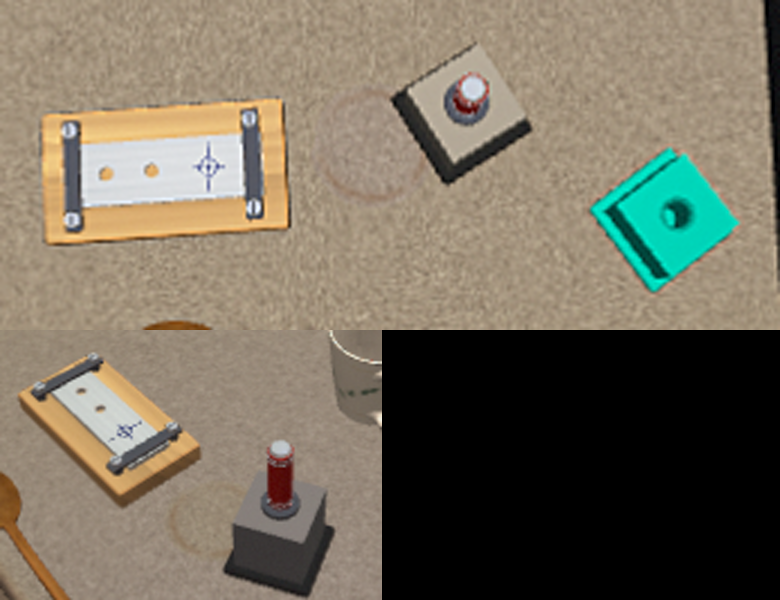

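```bash
python3 -m pendant '[[[0,0,0],[-0.28,0.33,0],1],[[0,0,0],[-0.28,0.33,0],1],[[0,0,0],[-0.28,0.33,0],1],[[0,0,0],[-0.28,0.33,0],1],[[0,0,0],[-0.28,0.33,0],1],[[0,0,0],[-0.28,0.33,0],1],[[0,0,0],[-0.28,0.33,0],1],[[0,0,0],[-0.28,0.33,0],1],[[0,0,0],[-0.28,0.33,0],1],[[0,0,0],[-0.28,0.33,0],1]]'
python3 - <<'E'
from h import *
T=toolT();d=r.snapshot("wrist");print(T.round(4).tolist());print(np.array(d["T_tool_cam"]).round(4).tolist(),d["mtx"][0][0])
cv2.imwrite("pics/w1.png",d["image"][:,:,::-1])
E
```

```text
clock: 1.2
tool_pos: [0.4479, 0.1645, 0.2465]
eef_rot: [0.848, 0.53, -0.001, 0.002]
contact_force: [0.3, 1.0, -0.3]
opening: 1.003
[[0.4373, 0.8993, 0.0003, 0.4479], [0.8993, -0.4373, -0.0034, 0.1645], [-0.003, 0.0018, -1.0, 0.2465], [0.0, 0.0, 0.0, 1.0]]
[[1.0, -0.0028, -0.0005, -0.0013], [0.0028, 0.9559, 0.2937, -0.0762], [-0.0003, -0.2937, 0.9559, -0.1386], [0.0, 0.0, 0.0, 1.0]] 312.4529528761008
```

View pics/w1.png

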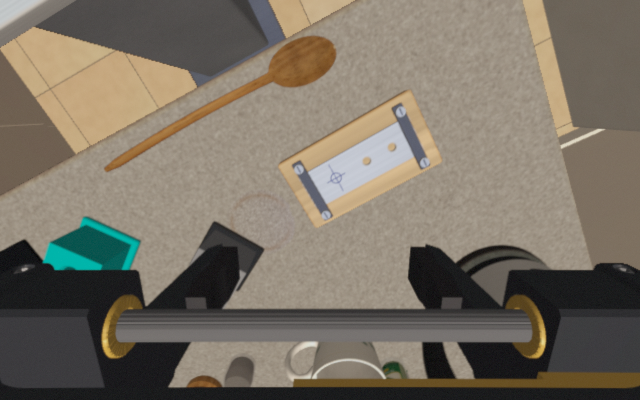

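The wrist view shows the cross at (336,178) and the holes at (367,161) and (391,147).

```bash
python3 - <<'E'
from h import *
T=toolT();d=r.snapshot("wrist");W=T@np.array(d["T_tool_cam"])
im=d["image"].astype(int)
roi=np.zeros(im.shape[:2],bool);roi[164:193,321:351]=1
m=roi&(im[...,2]-im[...,0]>18)
ys,xs=np.nonzero(m); (cx,cy),(w,h),a=cv2.minAreaRect(np.c_[xs,ys].astype(np.float32))
print("mask",xs.size,xs.mean(),ys.mean(),cx,cy,w,h)
c=plane(d,(xs.mean(),ys.mean()),.028,W);print("mark",c,plane(d,(cx,cy),.028,W))
h2=(plane(d,(391,147),.028,W)); v=h2-c;print("dist",np.linalg.norm(v),np.degrees(np.arctan2(v[1],v[0])), "other",np.linalg.norm(plane(d,(367,161),.028,W)-c))
P=r.snapshot("top");S=r.snapshot("scene")
for D,b in((P,(246,275,230,262)),(S,(222,250,203,228))):
    im=D["image"].astype(int);roi=np.zeros(im.shape[:2],bool);roi[b[2]:b[3],b[0]:b[1]]=1
    ys,xs=np.nonzero(roi&(im[...,2]-im[...,0]>18));print(xs.size,xs.mean(),ys.mean(),plane(D,(xs.mean(),ys.mean()),.028))
E
```

```text
mask 148 332.7432432432432 179.73648648648648 332.9931640625 179.55801391601562 16.82513999938965 23.30982780456543
mark [0.4535017  0.17500681 0.028     ] [0.45343672 0.1753603  0.028     ]
dist 0.07565765939136604 94.1096012184142 other 0.04480031272388878
0 nan nan [nan nan nan]
26 235.6153846153846 214.19230769230768 [0.45343459 0.17375499 0.028     ]<stdin>:13: RuntimeWarning: Mean of empty slice.
  ret = ret.dtype.type(ret / rcount)
```

```bash
python3 - <<'E'
from h import *
T=toolT();d=r.snapshot("wrist");W=T@np.array(d["T_tool_cam"])
g=cv2.cvtColor(d["image"],cv2.COLOR_RGB2GRAY)
def ctr(D,x,y,k,W=None):
    g=cv2.cvtColor(D["image"],cv2.COLOR_RGB2GRAY).astype(float)[y-k:y+k+1,x-k:x+k+1]
    w=np.clip(np.percentile(g,60)-15-g,0,None);Y,X=np.mgrid[y-k:y+k+1,x-k:x+k+1]
    p=((w*X).sum()/w.sum(),(w*Y).sum()/w.sum());q=plane(D,p,.028,W);print(np.round(p,2),q.round(4));return q
c=ctr(d,336,178,11,W)
P=r.snapshot("top");S=r.snapshot("scene");ctr(P,260,245,8);ctr(S,236,215,8)
def hole(D,x,y,k,W=None):
    im=D["image"].astype(float)[y-k:y+k+1,x-k:x+k+1];w=np.clip(im[...,0]-im[...,2]-20,0,None);Y,X=np.mgrid[y-k:y+k+1,x-k:x+k+1]
    p=((w*X).sum()/w.sum(),(w*Y).sum()/w.sum());q=plane(D,p,.028,W);print(np.round(p,2),q.round(4));return q
a=hole(d,367,161,7,W);b=hole(d,391,147,7,W);u=(b-a)/np.linalg.norm(b-a)
print(np.linalg.norm(a-c),np.linalg.norm(b-c),np.degrees(np.arctan2(u[1],u[0])),"mark from holes",(a+b)/2-u*.056)
E
```

```text
[329.81 182.48] [0.4536 0.1752 0.028 ]
[259.5  241.14] [0.4628 0.1752 0.028 ]
[238.28 218.31] [0.4515 0.1605 0.028 ]
[361.15 165.87] [0.4513 0.2161 0.028 ]
[385.63 152.18] [0.4489 0.2474 0.028 ]
0.04096859729430464 0.07242305963440827 94.4871898512588 mark from holes [0.45446941 0.17593068 0.028     ]
```

```bash
cat >> h.py <<'E'
def go(p):  # tool-frame shift from measured pose to world point, and levelling turn
    T=toolT();s=r.get_state();print("tcp",T[:3,3].round(4),"shift",(T[:3,:3].T@(np.array(p)-T[:3,3])).round(4),
     "tilt turn",(np.cross([0,0,1],T[:3,:3].T@[0,0,-1.])).round(4),"F",np.round(s["contact_force"],2),"M",np.round(s["moment"],2),"op",round(s["opening"],3))
E
python3 -c "
from h import *
go([.490,-.005,.25])"
```

```text
tcp [0.4454 0.1719 0.2467] shift [-0.1411  0.1157 -0.0034] tilt turn [-0.0004 -0.0005  0.    ] F [-0.21  0.1  -0.12] M [-0.01  0.03  0.03] op 0.999
```

```bash
python3 -m pendant '[[[0,0,0],[-0.141,0.116,0],1],[[0,0,0],[-0.141,0.116,0],1],[[0,0,0],[-0.141,0.116,0],1],[[0,0,0],[-0.141,0.116,0],1],[[0,0,0],[-0.141,0.116,0],1],[[0,0,0],[-0.141,0.116,0],1],[[0,0,0],[-0.141,0.116,0],1]]'
python3 - <<'E'
from h import *
T=toolT();d=r.snapshot("wrist");W=T@np.array(d["T_tool_cam"]);np.savez("w2",W=W,**{k:d[k] for k in("image","mtx","dist")})
go([.49,-.005,.25])
cv2.imwrite("pics/w2.png",d["image"][:,:,::-1])
E
```

```text
clock: 2.25
tool_pos: [0.4902, -0.0045, 0.2468]
eef_rot: [0.844, 0.536, 0.0, -0.001]
contact_force: [0.1, 0.1, -0.1]
opening: 1.002
tcp [ 0.4902 -0.0044  0.2468] shift [-0.0006  0.0001 -0.0032] tilt turn [-0.0005 -0.001   0.    ] F [0.32 0.19 0.15] M [-0.01  0.01  0.  ] op 0.999
```

View pics/w2.png

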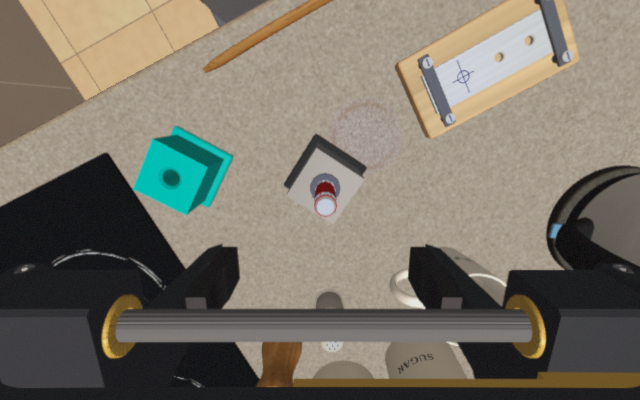

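The wrist view shows the cap at (325,206), the collar at (325,187), the corners of the holder top at about (318,147), (364,180), (334,222) and (287,191), and the cross at (463,77).

```bash
python3 - <<'E'
from h import *
d=np.load("w2.npz");W=d["W"]
im=d["image"][190:225,305:350].astype(int)
m=(im.min(2)>165)
print(blob(m)[:3])
b=blob(m)[0];p=(b[1][0]+305,b[1][1]+190);print(p,"cap",plane(d,p,.134,W))
print("collar",plane(d,(325,187),.069,W))
print("cross",plane(d,(463,77),.028,W))
cv2.imwrite("pics/w2c.png",cv2.resize(d["image"][130:240,270:380],None,fx=5,fy=5,interpolation=cv2.INTER_CUBIC)[:,:,::-1])
E
```

```text
[(285, [35.0, 14.4], [20, 0, 25, 33]), (233, [20.2, 16.5], [12, 9, 18, 16]), (59, [5.2, 12.6], [1, 6, 9, 15])]
(340.0, 204.4) cap [0.49605714 0.00672969 0.134     ]
collar [ 0.49161362 -0.00467239  0.069     ]
cross [0.45503486 0.17478478 0.028     ]
```

View pics/w2c.png

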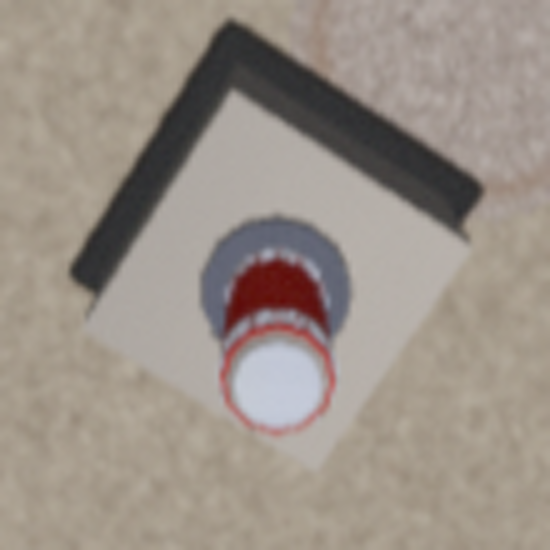

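The crop puts the cap centre at full-image (325.6,205.8) and the centre of the holder top at about (325.3,185.9).

```bash
python3 - <<'E'
from h import *
d=np.load("w2.npz");W=d["W"]
print("cap",plane(d,(325.5,205.7),.134,W))
q=[plane(d,(270+x/5,130+y/5),.064,W) for x,y in((233,90),(468,240),(315,470),(90,318))]
c=np.mean(q,0);print("holder",c,[round(float(np.linalg.norm(q[i]-q[i-1])),4) for i in range(4)])
go([c[0],c[1],.12])
e=q[1]-q[0];print("edge yaw",np.degrees(np.arctan2(e[1],e[0])))
E
```

```text
cap [ 0.49186797 -0.00478174  0.134     ]
holder [ 0.49251102 -0.00469699  0.064     ] [0.057, 0.0581, 0.0603, 0.0593]
tcp [ 0.4902 -0.0044  0.2468] shift [0.0006 0.0023 0.1268] tilt turn [-0.0005 -0.001   0.    ] F [0.32 0.19 0.15] M [-0.01  0.01  0.  ] op 0.999
edge yaw 32.25201330669842
```

```bash
python3 -m pendant '[[[0,0,0],[0.0005,0.002,0.04],1],[[0,0,0],[0.0005,0.002,0.08],1],[[0,0,0],[0.0005,0.002,0.12],1],[[0,0,0],[0.0005,0.002,0.145],1],[[0,0,0],[0.0005,0.002,0.159],1],[[0,0,0],[0.0005,0.002,0.159],1],[[0,0,0],[0.0005,0.002,0.159],1],[[0,0,0],[0.0005,0.002,0.159],1]]'
python3 -c "
from h import *
go([.492,-.0047,.088])"
```

```text
clock: 3.1
tool_pos: [0.4931, -0.0064, 0.0887]
eef_rot: [0.845, 0.535, 0.001, 0.0]
contact_force: [0.6, -0.4, 0.8]
opening: 0.998
tcp [ 0.4931 -0.0064  0.0887] shift [ 0.001  -0.0017  0.0007] tilt turn [ 0.0014 -0.0013  0.    ] F [ 0.63 -0.36  0.81] M [ 0.03 -0.03 -0.  ] op 0.998
```

```bash
python3 -m pendant '[[[0,0,0],[0.0005,-0.001,0],0.2],[[0,0,0],[0.0005,-0.001,0],0.1],[[0,0,0],[0.0005,-0.001,0],0],[[0,0,0],[0.0005,-0.001,0],0],[[0,0,0],[0.0005,-0.001,0],0],[[0,0,0],[0.0005,-0.001,0],0],[[0,0,0],[0.0005,-0.001,0],0],[[0,0,0],[0.0005,-0.001,0],0],[[0,0,0],[0.0005,-0.001,0],0],[[0,0,0],[0.0005,-0.001,0],0]]' 50
python3 -c "
from h import *
go([.492,-.0047,.088])
d=r.snapshot('wrist');cv2.imwrite('pics/w3.png',d['image'][:,:,::-1])"
```

```text
clock: 4.1
tool_pos: [0.492, -0.0059, 0.0877]
eef_rot: [0.845, 0.535, 0.0, -0.0]
contact_force: [-0.2, 1.0, -0.2]
opening: 0.214
tcp [ 0.492  -0.0059  0.0877] shift [ 0.0011 -0.0005 -0.0003] tilt turn [ 0.0003 -0.0008  0.    ] F [-0.22  0.98 -0.18] M [ 0.19 -0.12 -0.06] op 0.214
```

View pics/w3.png

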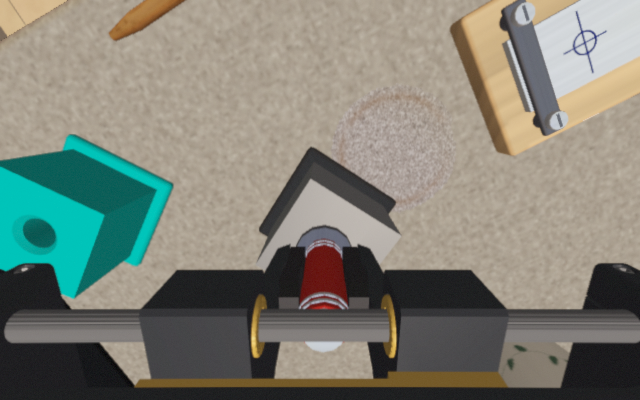

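The punch is gripped (opening 0.214, about 19 mm), and the cap sits between the jaws at (323,340). Now I lift it straight up.

```bash
python3 -m pendant '[[[0,0,0],[0,0,-0.02],0],[[0,0,0],[0,0,-0.04],0],[[0,0,0],[0,0,-0.07],0],[[0,0,0],[0,0,-0.1],0],[[0,0,0],[0,0,-0.12],0],[[0,0,0],[0,0,-0.12],0],[[0,0,0],[0,0,-0.12],0]]'
python3 -c "
from h import *
go([.4537,.175,.2])"
```

```text
clock: 4.85
tool_pos: [0.4912, -0.0066, 0.2072]
eef_rot: [0.845, 0.534, -0.0, -0.0]
contact_force: [-0.3, -0.4, -1.4]
opening: 0.213
tcp [ 0.4912 -0.0066  0.2072] shift [ 0.148  -0.1118  0.0072] tilt turn [-0.0006  0.0006  0.    ] F [-0.26 -0.41 -1.42] M [-0.02 -0.02  0.01] op 0.213
```

```bash
python3 -m pendant '[[[0,0,0],[0.04,-0.03,0],0],[[0,0,0],[0.08,-0.06,0],0],[[0,0,0],[0.115,-0.085,0],0],[[0,0,0],[0.138,-0.104,0],0],[[0,0,0],[0.148,-0.112,0.02],0],[[0,0,0],[0.148,-0.112,0.04],0],[[0,0,0],[0.148,-0.112,0.05],0],[[0,0,0],[0.148,-0.112,0.05],0],[[0,0,0],[0.148,-0.112,0.05],0],[[0,0,0],[0.148,-0.112,0.05],0]]'
python3 - <<'E'
from h import *
go([.4537,.175,.157])
T=toolT();d=r.snapshot("wrist");np.savez("w4",W=T@np.array(d["T_tool_cam"]),**{k:d[k] for k in("image","mtx","dist")})
s=r.snapshot("scene");t=r.snapshot("top");np.savez("s4",**{k:s[k] for k in("image","mtx","dist","R","t")});np.savez("t4",**{k:t[k] for k in("image","mtx","dist","R","t")})
A=cv2.resize(s["image"][125:265,170:290],None,fx=4,fy=4,interpolation=cv2.INTER_CUBIC)
B=cv2.resize(d["image"][120:260,260:340],None,fx=4,fy=4,interpolation=cv2.INTER_CUBIC)
cv2.imwrite("pics/m4.png",np.hstack([A,B])[:,:,::-1])
E
```

```text
clock: 5.85
tool_pos: [0.4544, 0.1751, 0.1582]
eef_rot: [0.845, 0.534, 0.0, 0.0]
contact_force: [-0.9, 0.0, -1.7]
opening: 0.214
tcp [0.4544 0.1751 0.1582] shift [-0.0004 -0.0006  0.0012] tilt turn [ 0.0007 -0.0006  0.    ] F [-0.95  0.04 -1.66] M [0.03 0.04 0.01] op 0.214
```

View pics/m4.png

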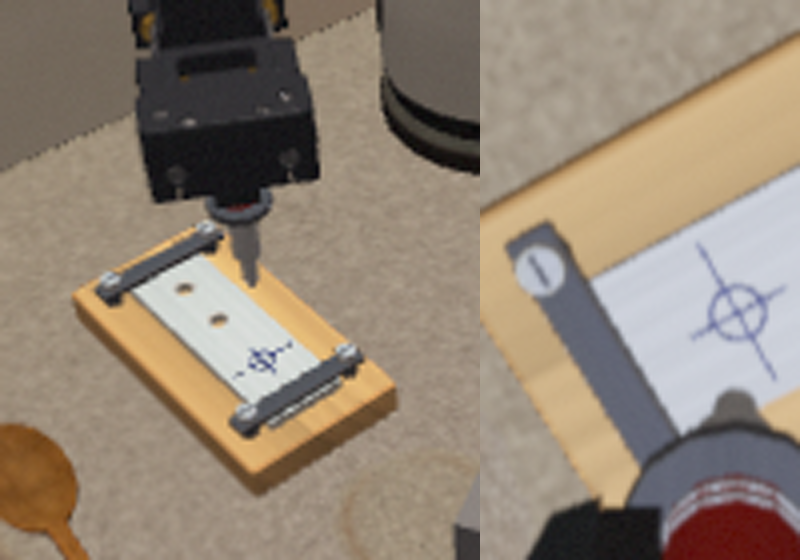

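The picture shows the held punch above the blank. The tip is at scene (232.8,196.3) and wrist about (324.3,217.5), and the cross is at wrist (324.5,198) and scene (235.8,214.5). Next I check the tip position and how upright the punch is.

```bash
python3 - <<'E'
from h import *
d=np.load("w4.npz");s=np.load("s4.npz");W=d["W"];T=toolT();p0=T[:3,3]
a=T[:3,3]-T[:3,2]*.011
cvp=lambda D,X,R,t:cv2.projectPoints(np.array([X]),cv2.Rodrigues(np.array(R))[0],np.array(t),D["mtx"],D["dist"])[0][0,0].round(1)
Wi=np.linalg.inv(W)
for L in (.035,.066,.077,.087,.097):
    X=a+T[:3,2]*L
    print(L,X.round(4),"scene",cvp(s,X,s["R"],s["t"]),"wrist",cvp(d,X,Wi[:3,:3],Wi[:3,3]))
print("cross wrist",plane(d,(324.5,198),.028,W),"scene",plane(s,(235.8,214.7),.028))
print("tri tip",tri(ray(d,(324.3,218),W),ray(s,(232.8,196.3))))
E
```

```text
0.035 [0.4545 0.1754 0.1343] scene [229.5 174.7] wrist [326.4 249. ]
0.066 [0.4545 0.1754 0.1033] scene [231.4 186.7] wrist [326. 229.]
0.077 [0.4545 0.1754 0.0923] scene [232.1 190.8] wrist [325.9 223.2]
0.087 [0.4545 0.1754 0.0823] scene [232.6 194.5] wrist [325.8 218.4]
0.097 [0.4545 0.1754 0.0723] scene [233.2 198.1] wrist [325.7 214. ]
cross wrist [0.45424792 0.17476884 0.028     ] scene [0.45296128 0.17229026 0.028     ]
tri tip (array([0.45426888, 0.17415438, 0.07899385]), np.float64(0.0011851830058412902))
```

The punch is upright, the tip is about 90 mm below the grip, and it lines up with the cross within about 1 mm. I descend to just above first contact.

```bash
python3 -m pendant '[[[0,0,0],[0,0,0.015],0],[[0,0,0],[0,0,0.03],0],[[0,0,0],[0,0,0.04],0],[[0,0,0],[0,0,0.042],0],[[0,0,0],[0,0,0.042],0],[[0,0,0],[0,0,0.042],0]]'
python3 - <<'E'
from h import *
go([.4543,.175,.116])
T=toolT();d=r.snapshot("wrist");np.savez("w5",W=T@np.array(d["T_tool_cam"]),**{k:d[k] for k in("image","mtx","dist")})
s=r.snapshot("scene")
A=cv2.resize(s["image"][165:245,195:265],None,fx=6,fy=6,interpolation=cv2.INTER_CUBIC)
B=cv2.resize(d["image"][170:250,295:355],None,fx=6,fy=6,interpolation=cv2.INTER_CUBIC)
cv2.imwrite("pics/m5.png",np.hstack([A,B])[:,:,::-1])
E
```

```text
clock: 6.6
tool_pos: [0.4543, 0.1756, 0.1162]
eef_rot: [0.845, 0.535, 0.0, 0.0]
contact_force: [-0.1, -0.2, -1.0]
opening: 0.214
tcp [0.4543 0.1756 0.1162] shift [-0.0005  0.0003  0.0002] tilt turn [ 0.0006 -0.0007  0.    ] F [-0.09 -0.23 -1.02] M [-0.02  0.01 -0.02] op 0.214
```

View pics/m5.png

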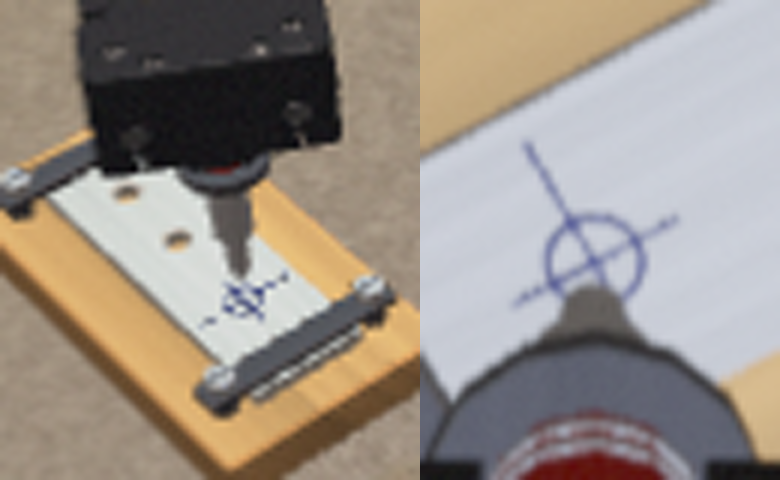

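The tip is about 9 mm above the cross and converges on it in both views (scene tip (241,278) against cross (244,298), wrist column 592 against 595, in crop pixels). Now I press in small steps.

```bash
python3 -m pendant '[[[0,0,0],[0,0,0.003],0],[[0,0,0],[0,0,0.006],0],[[0,0,0],[0,0,0.007],0],[[0,0,0],[0,0,0.008],0],[[0,0,0],[0,0,0.009],0],[[0,0,0],[0,0,0.009],0]]'; python3 -m pendant '[[[0,0,0],[0,0,0.001],0],[[0,0,0],[0,0,0.001],0]]';python3 -m pendant '[[[0,0,0],[0,0,0.001],0],[[0,0,0],[0,0,0.001],0]]'
```

```text
clock: 7.3
tool_pos: [0.4538, 0.1755, 0.1066]
eef_rot: [0.845, 0.535, -0.0, -0.0]
contact_force: [-1.2, 0.3, -1.2]
opening: 0.21
clock: 7.5
tool_pos: [0.4539, 0.1755, 0.1057]
eef_rot: [0.845, 0.535, -0.0, -0.0]
contact_force: [-0.2, 0.2, -2.1]
opening: 0.214
clock: 7.7
tool_pos: [0.4541, 0.1755, 0.1048]
eef_rot: [0.845, 0.535, 0.0, 0.0]
contact_force: [-0.2, 0.2, 1.1]
opening: 0.214
```

```bash
for i in 1 2 3; do python3 -m pendant '[[[0,0,0],[0,0,0.0005],0],[[0,0,0],[0,0,0.001],0],[[0,0,0],[0,0,0.001],0]]' | egrep -v 'clock|rot'; done
```

```text
tool_pos: [0.4541, 0.1755, 0.1038]
contact_force: [-0.8, -0.8, 2.7]
opening: 0.219
tool_pos: [0.454, 0.1755, 0.1028]
contact_force: [-0.2, -0.2, 3.1]
opening: 0.212
tool_pos: [0.454, 0.1755, 0.1017]
contact_force: [0.2, -0.5, 3.7]
opening: 0.217
```

```bash
for i in 1 2 ; do python3 -m pendant '[[[0,0,0],[0,0,0.0005],0],[[0,0,0],[0,0,0.001],0],[[0,0,0],[0,0,0.001],0]]' | egrep -v 'clock|rot'; done; python3 -m pendant '[[[0,0,0],[0,0,0.0005],0],[[0,0,0],[0,0,0.0005],0]]'
```

```text
tool_pos: [0.4541, 0.1755, 0.101]
contact_force: [0.5, 0.3, 7.7]
opening: 0.211
tool_pos: [0.4542, 0.1756, 0.1003]
contact_force: [-0.1, 0.3, 9.8]
opening: 0.211
clock: 9.4
tool_pos: [0.4543, 0.1756, 0.0998]
eef_rot: [0.845, 0.535, 0.001, 0.0]
contact_force: [-0.8, -0.6, 9.9]
opening: 0.218
```

```bash
for i in 1 2 3; do python3 -m pendant '[[[0,0,0],[0,0,0.0005],0],[[0,0,0],[0,0,0.0007],0],[[0,0,0],[0,0,0.0007],0]]' | egrep -v 'clock|rot'; done
```

```text
tool_pos: [0.4542, 0.1756, 0.099]
contact_force: [-1.0, 0.1, 8.7]
opening: 0.213
tool_pos: [0.4541, 0.1756, 0.0981]
contact_force: [-0.6, -0.4, 6.9]
opening: 0.216
tool_pos: [0.4541, 0.1756, 0.0973]
contact_force: [-0.5, 0.3, 6.7]
opening: 0.213
```

```bash
for i in 1 2; do python3 -m pendant '[[[0,0,0],[0,0,0.0005],0],[[0,0,0],[0,0,0.0007],0],[[0,0,0],[0,0,0.0007],0]]' | egrep -v 'clock|rot'; done
```

```text
tool_pos: [0.4541, 0.1756, 0.0965]
contact_force: [0.2, 0.2, 3.9]
opening: 0.217
tool_pos: [0.454, 0.1755, 0.0956]
contact_force: [0.9, 0.7, 1.7]
opening: 0.216
```

```bash
for i in 1 2; do python3 -m pendant '[[[0,0,0],[0,0,0.0003],0],[[0,0,0],[0,0,0.0005],0],[[0,0,0],[0,0,0.0005],0]]' | egrep -v 'clock|rot'; done
```

```text
tool_pos: [0.4541, 0.1755, 0.0954]
contact_force: [-0.1, -0.6, 5.9]
opening: 0.218
tool_pos: [0.4541, 0.1756, 0.0951]
contact_force: [-0.5, 0.1, 8.7]
opening: 0.214
```

The push peaked at about 11.6 N, dropped to about 3.5 N and has just begun to rise at the stop, so the spring fired. I lift straight off.

```bash
python3 -m pendant '[[[0,0,0],[0,0,-0.003],0],[[0,0,0],[0,0,-0.008],0],[[0,0,0],[0,0,-0.015],0],[[0,0,0],[0,0,-0.03],0],[[0,0,0],[0,0,-0.06],0],[[0,0,0],[0,0,-0.09],0],[[0,0,0],[0,0,-0.112],0],[[0,0,0],[0,0,-0.112],0],[[0,0,0],[0,0,-0.112],0]]'
python3 - <<'E'
from h import *
go([.4918,-.005,.207])
T=toolT();d=r.snapshot("wrist");np.savez("w6",W=T@np.array(d["T_tool_cam"]),**{k:d[k] for k in("image","mtx","dist")})
s=r.snapshot("scene");np.savez("s6",**{k:s[k] for k in("image","mtx","dist","R","t")})
A=cv2.resize(s["image"][105:245,185:265],None,fx=4,fy=4,interpolation=cv2.INTER_CUBIC)
B=cv2.resize(d["image"][120:260,270:380],None,fx=4,fy=4,interpolation=cv2.INTER_CUBIC)
cv2.imwrite("pics/m6.png",np.hstack([A,B])[:,:,::-1])
E
```

```text
clock: 12.4
tool_pos: [0.4535, 0.1751, 0.2063]
eef_rot: [0.845, 0.535, -0.0, -0.0]
contact_force: [-0.2, -0.6, -2.9]
opening: 0.216
tcp [0.4535 0.1751 0.2063] shift [-0.1463  0.1118 -0.0006] tilt turn [-0.0005  0.0006  0.    ] F [-0.18 -0.62 -2.94] M [-0.    0.03  0.03] op 0.216
```

View pics/m6.png

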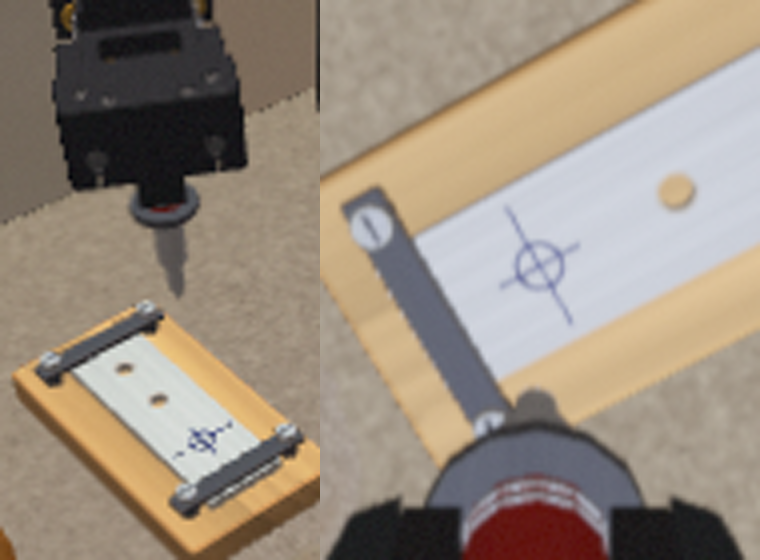

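```bash
python3 -m pendant '[[[0,0,0],[-0.03,0.023,0],0],[[0,0,0],[-0.07,0.054,0],0],[[0,0,0],[-0.11,0.085,0],0],[[0,0,0],[-0.135,0.104,0],0],[[0,0,0],[-0.1457,0.112,0],0],[[0,0,0],[-0.1457,0.112,0.025],0],[[0,0,0],[-0.1457,0.112,0.045],0],[[0,0,0],[-0.1457,0.112,0.05],0],[[0,0,0],[-0.1457,0.112,0.05],0],[[0,0,0],[-0.1457,0.112,0.05],0]]'
python3 - <<'E'
from h import *
go([.4922,-.0045,.0875])
T=toolT();d=r.snapshot("wrist");s=r.snapshot("scene")
A=cv2.resize(s["image"][160:300,260:350],None,fx=4,fy=4,interpolation=cv2.INTER_CUBIC)
B=cv2.resize(d["image"][140:280,270:380],None,fx=4,fy=4,interpolation=cv2.INTER_CUBIC)
cv2.imwrite("pics/m7.png",np.hstack([A,B])[:,:,::-1])
E
```

```text
clock: 13.5
tool_pos: [0.4929, -0.0033, 0.157]
eef_rot: [0.845, 0.535, 0.0, -0.0]
contact_force: [0.9, -0.0, -1.8]
opening: 0.215
tcp [ 0.4929 -0.0033  0.157 ] shift [-0.0014 -0.0001  0.0695] tilt turn [ 0.0001 -0.0006  0.    ] F [ 0.87 -0.01 -1.83] M [ 0.02  0.01 -0.01] op 0.215
```

View pics/m7.png

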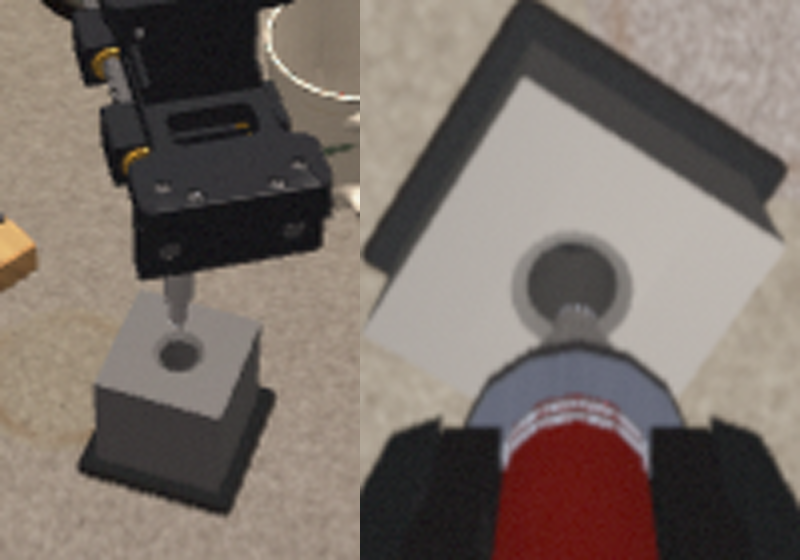

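The tip is over the mouth of the grey holder: hole at wrist-crop (572,288) with the tip column at 576, hole at scene-crop (181,353) with the tip at (180,325). I shift about 0.8 mm and lower it.

```bash
python3 -m pendant '[[[0,0,0],[-0.0008,0,0.005],0],[[0,0,0],[-0.0008,0,0.015],0],[[0,0,0],[-0.0008,0,0.025],0],[[0,0,0],[-0.0008,0,0.035],0],[[0,0,0],[-0.0008,0,0.043],0],[[0,0,0],[-0.0008,0,0.045],0],[[0,0,0],[-0.0008,0,0.045],0]]'
python3 -c "
from h import *
go([.4922,-.0045,.0875])"
```

```text
clock: 14.3
tool_pos: [0.4921, -0.0049, 0.1111]
eef_rot: [0.845, 0.535, -0.0, -0.0]
contact_force: [0.3, -0.1, -2.7]
opening: 0.214
tcp [ 0.4921 -0.0049  0.1111] shift [ 0.0004 -0.      0.0236] tilt turn [-0.0009  0.0005  0.    ] F [ 0.26 -0.1  -2.66] M [-0.04 -0.   -0.01] op 0.214
```

```bash
python3 -m pendant '[[[0,0,0],[0,0,0.007],0],[[0,0,0],[0,0,0.014],0],[[0,0,0],[0,0,0.019],0],[[0,0,0],[0,0,0.022],0],[[0,0,0],[0,0,0.022],0],[[0,0,0],[0,0,0.022],0]]'; python3 -m pendant '[[[0,0,0],[0,0,0.001],0],[[0,0,0],[0,0,0.0015],0],[[0,0,0],[0,0,0.0015],0]]'
```

```text
clock: 14.9
tool_pos: [0.4924, -0.0049, 0.0897]
eef_rot: [0.845, 0.535, 0.0, -0.0]
contact_force: [0.1, -0.0, -2.3]
opening: 0.214
clock: 15.2
tool_pos: [0.4924, -0.0049, 0.0883]
eef_rot: [0.845, 0.535, 0.0, 0.0]
contact_force: [0.5, -0.4, -2.1]
opening: 0.214
```

```bash
for i in 1 2; do python3 -m pendant '[[[0,0,0],[0,0,0.0005],0],[[0,0,0],[0,0,0.0007],0],[[0,0,0],[0,0,0.0007],0]]' | egrep 'pos|force'; done
```

```text
tool_pos: [0.4924, -0.0049, 0.0877]
contact_force: [0.2, -0.0, 1.5]
tool_pos: [0.4924, -0.0049, 0.0876]
contact_force: [-0.8, 0.5, 9.2]
```

The collar met the holder top at TCP z 0.0877, the height I picked it up at. I ease off, open and retreat.

```bash
python3 -m pendant '[[[0,0,0],[0,0,-0.0006],0],[[0,0,0],[0,0,-0.0006],0],[[0,0,0],[0,0,-0.0006],0.4],[[0,0,0],[0,0,-0.0006],0.6],[[0,0,0],[0,0,-0.0006],0.8],[[0,0,0],[0,0,-0.0006],1],[[0,0,0],[0,0,-0.0006],1],[[0,0,0],[0,0,-0.0006],1],[[0,0,0],[0,0,-0.0006],1],[[0,0,0],[0,0,-0.0006],1]]'
python3 -m pendant '[[[0,0,0],[0,0,-0.02],1],[[0,0,0],[0,0,-0.05],1],[[0,0,0],[0,0,-0.09],1],[[0,0,0],[0,0,-0.13],1],[[0,0,0],[0,0,-0.15],1],[[0,0,0],[0,0,-0.16],1],[[0,0,0],[0,0,-0.16],1],[[0,0,0],[0,0,-0.16],1]]'
python3 - <<'E'
from h import *
T=toolT();d=r.snapshot("wrist");s=r.snapshot("scene");W=T@np.array(d["T_tool_cam"])
np.savez("w8",W=W,**{k:d[k] for k in("image","mtx","dist")})
go([.4922,-.0045,.25])
A=cv2.resize(s["image"][190:300,260:350],None,fx=4,fy=4,interpolation=cv2.INTER_CUBIC)
B=cv2.resize(d["image"][130:240,270:380],None,fx=4,fy=4,interpolation=cv2.INTER_CUBIC)
cv2.imwrite("pics/m8.png",np.hstack([A,B])[:,:,::-1])
E
```

```text
clock: 16.8
tool_pos: [0.4924, -0.0049, 0.0874]
eef_rot: [0.845, 0.535, 0.0, -0.0]
contact_force: [-0.4, 0.3, 1.3]
opening: 0.919
clock: 17.6
tool_pos: [0.4917, -0.005, 0.2464]
eef_rot: [0.845, 0.535, -0.001, -0.0]
contact_force: [0.3, 0.0, -0.1]
opening: 1.001
tcp [ 0.4915 -0.005   0.246 ] shift [ 0.0007  0.0004 -0.004 ] tilt turn [-0.0026  0.0014  0.    ] F [-0.21 -0.76 -0.58] M [-0.01  0.    0.02] op 1.003
```

View pics/m8.png

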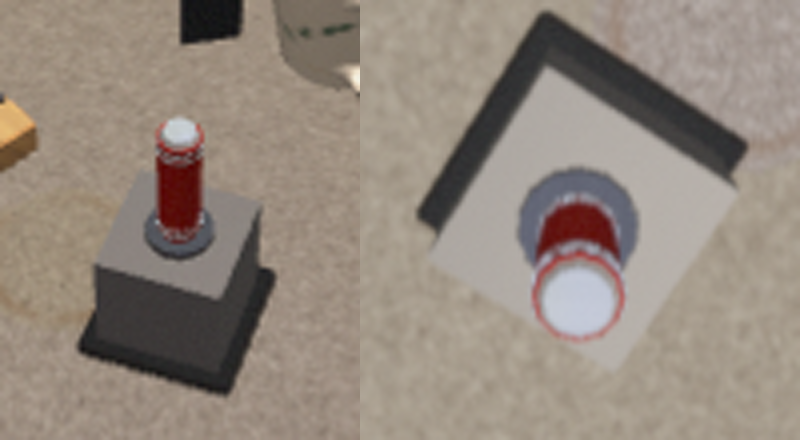

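The punch stands upright in the grey holder with its collar flat on the top and its cap at scene-crop (181,132), as at the start. The gripper is open and clear of everything, so I hand the job in.

```bash
python3 -c "
from plant import r
print(r.finish_job())"
```

```text
the job is handed in; nothing more can be done
None
```

I took the red punch from the grey holder, set its point on the inked cross and pressed it straight down, upright, until the spring snapped. I then stood it back in the holder, let go and handed the job in at about 18 s.

- **Firing:** the push rose to about 11.6 N, dropped to about 3.5 N after roughly 9.5 mm of travel, and reached about 10.5 N at the stop, well under 24 N. That peak and drop is my evidence that it fired. No dent was visible afterwards, though the pictures may be too coarse to show one.
- **Position:** the wrist view put the point within about 1 mm of the cross just before contact, well inside the 12 mm ring. The fixed scene camera placed the cross about 2.5 mm away from the wrist camera's estimate. I relied on the wrist view, and the point and cross lined up in both pictures.
- **Seating:** the collar met the holder top at tool height 0.0877 m, the same as when I picked it up. The last pictures show the punch upright with its collar flat on the holder and the gripper open and clear.
- **Other things:** every move stayed clear of the mug, shaker, mill and turquoise look-alike, but I did not re-measure their positions at the end.

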